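# Empty a used tube through a sharps bin's sprung tip tray

## Robot

A 6-joint arm with a two-finger parallel gripper is mounted at the origin on a cart in front of the work surface, level with it; the furniture and walls round the work are solid. World frame = base frame: x ahead of the robot, y to its left, z up, the work surface at z = 0. Lengths are in m, angles in rad, forces in N, time in s.
With the tool pointing down it reaches from about 0.25 to 0.775 m from the base axis. Payload 4 kg.
Tool frame: the origin (TCP) lies between the finger pads; the fingertips stand 25 mm ahead of it and the grasp point (between the pads) lies 6 mm ahead of it (robot.tip_reach is the distance from the TCP to the fingertips, in m); z points along the fingers, y is the line along which they close (so a half turn about z gives the same grasp; the last joint's range is limited). The gripper opens to 94 mm and grips with 3 to 60 N. Pads are 16 mm wide; open, the fingers measure 119 mm over their backs; the gripper's body (75 mm by 177 mm) begins 78 mm behind the grasp point.
Start: joints at [1.1, 0.087, 1.371, -0, 1.684, -0.103], TCP at [0.198, 0.513, 0.231] pointing down, gripper open.
Joint ranges: [-3.1, 3.1], [-0.76, 2.03], [0.27, 2.55], [-1.08, 4.22], [0.17, 2.65], [-2.57, 2.57]. Speed limits (rad/s): [2.79, 2.79, 3.14, 3.14, 3.14, 3.14].

## Interface

Orientations are given as [roll, pitch, yaw] about the fixed x, y, z axes, in that order (R = Rz(yaw) Ry(pitch) Rx(roll)).
In Python, from bench import sensors, snapshot, camera_info, ticket, robot gives the robot as it stands.
- The arm moves only by the tool arm_command, never from a script. Its argument "plan" is a list of rows, each an object with "grip": the closure, from -1 (fully open) to 1 (shut); "slide": the shift along the tool's x, y, z normalised to -1 to 1, where 1 is 500 mm, a list of three; "spin": the turn about the tool's z normalised to -1 to 1, where 1 is 5 degrees. A call has 1 to 10 rows; each row shifts and turns the commanded pose from where the row before left it, along the tool's axes as they then stand; what a row does not reach is not made up. A row lasts 1/8 s, in which the tool goes at most 62.5 mm and 10.7 degrees, less where a joint would pass 70% of its speed; a pose out of reach is approached as far as the arm can. A call with a number of a shift or a turn outside -1 to 1 is refused whole. A call with a gripper value outside its range is refused whole. The fingers move at their own pace and stop on an object; the grip force is fixed at half the most. Time passes only in rows, so rows that do not move let the fingers close. It gives the time, the measured TCP pose, the force, the opening and the grip force at its end, in the units of the state.
- sensors.get_obs(): the state, without advancing time (a new reading comes with each control period).
- snapshot(name): name is "side" or "top" or "wrist"; returns the picture (420x560x3 uint8, red, green, blue); there is no depth.
- camera_info(name): a dict with "fx", "fy", "cx", "cy" (pixels), "position" and "rotation" of the camera in the world. Camera axes: x right, y up, looking along -z (the intrinsics and any distortion apply to the point x, -y, -z); pixel columns grow to the right and rows downward; lengths in m; the calibration is good to about 2 mm. A picture is of the moment at which its call begins: read the wrist's pose just before it. camera_info takes no time and is no camera call; for the wrist camera it gives the pose at the moment of the call.
- ticket.close_job(): hands the job in; it is judged then, once.
The state is a dict: "time": time; "joint_positions": joint angles; "qvel": joint speeds; "joint_torque": joint torques, N m; "tool_pos": TCP position; "ee_rot": TCP orientation; "wrist_force": force on the tool from outside, world axes, zero at the start; "wrist_torque": the same for the moment, N m; "width": finger opening in m; "finger_force": force on a finger pad.
Only numpy, scipy, OpenCV 4.12 (cv2) and the standard library are available. Lean on these libraries where they do the work, as an engineer would, in place of code of your own. Each camera call takes 0.05 s, during which the arm holds its last target. There are 200 camera calls.

## Task

Discard the used purple-capped sample tube that lies on the worktop: lay it lengthwise in the grey tip tray of the yellow sharps bin and let go of it, then lift the tray's black handle right up so that the tube slides back into the bin. The tray is spring-loaded: keep hold of the handle and ease it slowly (over two seconds or so) all the way back down, never letting it snap shut, and then let go. Leave the forceps, label roll and saline bottle where they are.

Things in the scene. Friction and masses are not known exactly. Their poses are not given: they have to be found in the camera images.
- used_tube: The used sample tube: clear, purple cap, 92 mm long, body 13 mm thick, cap 17 mm square-ish, 15 g or so. It lies on the worktop, its cap pointing roughly away from the robot (its long axis within about 0.5 rad of +x). Origin at the centre of its round bottom end; own z axis runs along the tube towards the cap.
- tube_mid (a point): Middle of the tube's length, on its axis (46 mm from the bottom end); about 7 mm above whatever it lies on.
- sharps_bin: Yellow bench-top sharps bin, fixed to the worktop, 250 mm deep (own x from -112 front to +138 back), 144 mm wide (y), yellow box 125 mm high. Origin on its underside, straight below the tray's hinge; own x points from its front to its back, z up; turned up to 0.3 rad. The grey tip tray covers the front part of its top, a red hood the rear part.
- tip_tray (a joint): Tip tray's hinge angle: 0 = down and level (its rest, at a stop), 0.75 rad = fully up (front raised, sloping down backwards into the bin). A spring and its weight pull it to 0: about 2.5 N at the handle to start lifting, about 4 N when up. Let go, it snaps shut. The tube slides well before it is fully up.
- tray_hinge (a point): Hinge line at the middle of the tray's rear, open edge: 125 mm above the worktop. The hinge axis is the bin's own y.
- tray_floor (a point): Middle of the tray's floor top (65 mm in front of the hinge, 125 mm above the worktop when down); turns with the tray; own x points to its rear edge, z normal to the floor. Slick grey tray, inside 123 mm deep, 100 mm wide; lips 18 mm high in front, 14 mm at both sides, none at the rear. A tube lies well lengthwise along x, its middle here.
- tray_handle (a point): Grip point of the tray's black handle: an upright fin 34 mm long (own x), 10 mm thick (own y), 36 mm high, its foot level with the tray's floor. On its mid-plane, 167 mm in front of the hinge, 20 mm above the tray's floor level, 16 mm below the fin's top; free space round and below. Pinch it across its thickness from above. Turns with the tray.
- forceps: Steel forceps, 124 x 13 x 9 mm, lying on the worktop on the other side of the bin from the tube. Leave alone.
- label_roll: Roll of blank white labels, 64 mm across, 32 mm high, right of the bin. Leave alone.
- saline_bottle: White bottle with blue cap, 45 mm across, 80 mm high, left of the bin. Leave alone.
- hood_edge (a point): Middle of the front edge of the hood's 5 mm roof: 55 mm in front of the hinge, 88 mm above the tray's floor. The hood (with side cheeks) roofs over the rear 55 mm of the tray, so a gripper pointing straight down over the tray's middle strikes it: lean it 30 to 45 degrees, its body towards the tray's front.

How it is judged:
By the outcome, as a careful person would: the job done as asked, in the order asked, and still so for the second after the job is handed in, with the robot touching nothing.
It also fails if it takes over 54 s, if anything falls off the work surface, if the arm or the gripper's body presses on something with over 40 N, if the wrist force passes 120 N, or if a joint passes its speed limit or range.

## Working session

There is one attempt and no reset: what is moved stays moved. The work goes in short steps, Python scripts to look and compute and a tool call to move; the robot and the scene stay as the last step left them, time stands still between calls to the robot, and variables do not carry over. Pictures are saved under pics/ and viewed, at most 10 in all, crops included, and the job is handed in when it is done.

Besides the shell and the picture viewer there is one more tool, called after "Call:" as a command line: name --argument value ..., lists and objects as JSON in quotes. arm_command: Moves the arm, as the interface text tells. Scaled input: -1 to 1 covers 500 mm each way for a shift and 5 degrees each way for a turn. Its arguments: {"type":"object","properties":{"plan":{"type":"array","items":{"type":"object","properties":{"grip":{"type":"number"},"slide":{"type":"array","items":{"type":"number"}},"spin":{"type":"number"}}}}},"required":["plan"]}

```bash
mkdir -p pics; ls; python3 - <<'E'
from bench import sensors, snapshot, camera_info
import cv2
o=sensors.get_obs();print(o)
for n in ("top","side"):
    cv2.imwrite(f"pics/{n}0.png",snapshot(n)[:,:,::-1]);print(n,camera_info(n))
print(camera_info("wrist"))
E
```

```text
pics
{'time': 0.0, 'joint_positions': array([ 1.09990143e+00,  8.79575677e-02,  1.37221963e+00,  1.35183410e-05,
        1.68360958e+00, -1.03090899e-01]), 'qvel': array([ 0.00017461, -0.00110207,  0.00078008,  0.00013406,  0.00216967,
       -0.00145925]), 'joint_torque': array([-6.64725194e-04, -3.40189183e+01, -3.02422822e+01,  7.18023512e-02,
        3.30772146e-02, -1.96673295e-04]), 'tool_pos': array([0.19753514, 0.51278055, 0.22932029]), 'ee_rot': array([-3.13941155e+00, -2.39158697e-04,  2.77378991e+00]), 'wrist_force': array([0.84881388, 0.25889278, 0.43142554]), 'wrist_torque': array([-0.00264354,  0.02823667, -0.01779921]), 'finger_force': 0.0, 'width': 0.0937834776788423}
top {'fx': 463.7570015441944, 'fy': 463.7570015441944, 'cx': 281.8513202933199, 'cy': 209.64169745552823, 'position': array([0.31020295, 0.01344893, 1.14347072]), 'rotation': array([ 0.21540576,  0.00254579, -1.60470485])}
side {'fx': 422.2531385829241, 'fy': 422.2531385829241, 'cx': 277.27719989288045, 'cy': 207.66248503893402, 'position': array([ 0.18797046, -0.88384321,  0.63575814]), 'rotation': array([ 1.09392584, -0.01288344, -0.36189443])}
{'fx': 343.466908126705, 'fy': 343.466908126705, 'cx': 281.9652314150679, 'cy': 203.89169622487438, 'position': array([0.12175184, 0.54213122, 0.38293744]), 'rotation': array([-0.28007431,  0.00258365,  1.20348525])}
```

View pics/top0.png

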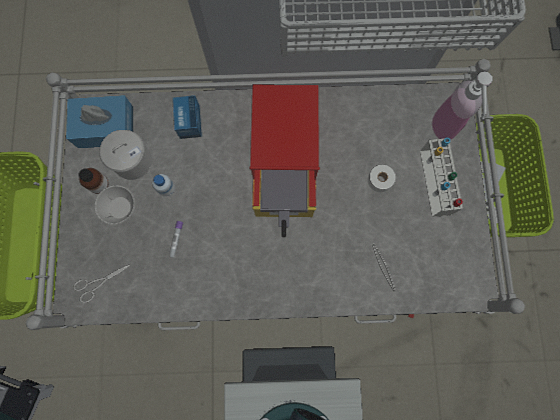

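View pics/side0.png

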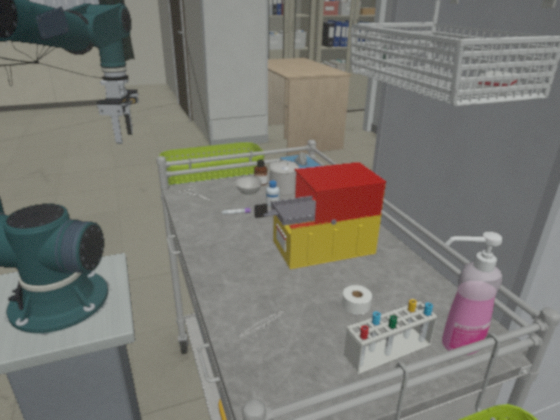

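The top view shows the tube at about (177,240) with its cap end up, the tray at (284,190) with the handle at (284,228), and the red hood above it. The side view shows the tray down, with the saline bottle near the tube.

```bash
cat > h.py <<'E'
import numpy as np, cv2
from scipy.spatial.transform import Rotation as R
from bench import sensors, snapshot, camera_info
def ray(ci,uv,z):
    d=np.array([(uv[0]-ci["cx"])/ci["fx"],-(uv[1]-ci["cy"])/ci["fy"],-1.])
    d=R.from_euler("xyz",ci["rotation"]).apply(d)
    p=np.asarray(ci["position"]); return p+d*(z-p[2])/d[2]
def proj(ci,P):
    c=R.from_euler("xyz",ci["rotation"]).inv().apply(np.asarray(P)-ci["position"])
    return np.array([ci["cx"]-ci["fx"]*c[0]/c[2],ci["cy"]+ci["fy"]*c[1]/c[2]])
E
python3 - <<'E'
from h import *
im=cv2.imread("pics/top0.png");ci=camera_info("top")
c=cv2.resize(im[150:270,140:340],None,fx=4,fy=4,interpolation=cv2.INTER_CUBIC);cv2.imwrite("pics/c1.png",c)
hsv=cv2.cvtColor(im,cv2.COLOR_BGR2HSV)
def m(lo,hi,roi):
    M=cv2.inRange(hsv,lo,hi);K=np.zeros_like(M);x0,y0,x1,y1=roi;K[y0:y1,x0:x1]=M[y0:y1,x0:x1];return K
cap=m((115,60,40),(155,255,255),(150,200,210,270));ys,xs=np.nonzero(cap);print("cap",len(xs),xs.mean(),ys.mean(),ray(ci,(xs.mean(),ys.mean()),.008))
red=m((0,150,60),(8,255,255),(230,70,340,230))|m((172,150,60),(180,255,255),(230,70,340,230))
print("red",cv2.minAreaRect(cv2.findNonZero(red)))
print("bottom",ray(ci,(173,256),.007),"handle tip",ray(ci,(284,228),.161))
for p in [(262,169),(309,169)]: print("tray rear?",ray(ci,p,.125))
for p in [(251,168),(319,168)]: print("hood front",ray(ci,p,.218))
E
```

```text
cap 46 178.80434782608697 224.43478260869566 [0.52975279 0.26567127 0.008     ]
red ((284.0, 145.5), (121.0, 68.0), 90.0)
bottom [0.45153426 0.27907938 0.007     ] handle tip [0.48459014 0.00541376 0.161     ]
tray rear? [0.62988544 0.05073064 0.125     ]
tray rear? [ 0.62614782 -0.05692628  0.125     ]
hood front [0.60366425 0.07018665 0.218     ]
hood front [ 0.59874718 -0.07141833  0.218     ]
```

View pics/c1.png

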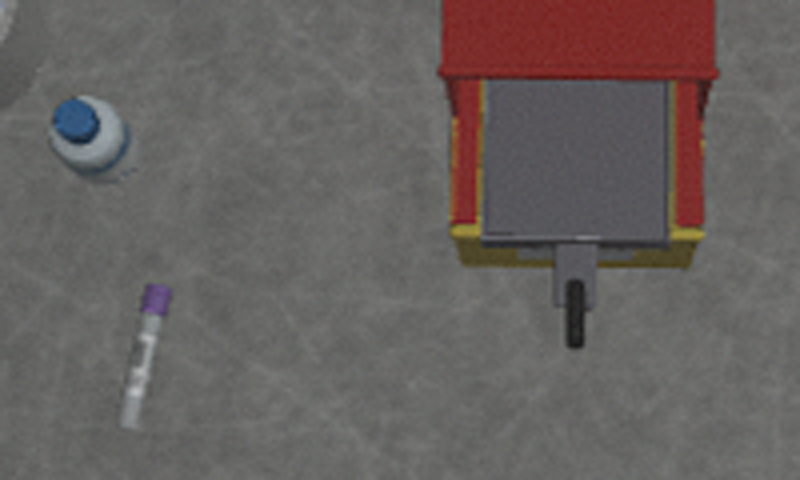

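Call:
arm_command --plan '[{"grip": -1, "slide": [-0.085, -0.031, 0], "spin": 0}, {"grip": -1, "slide": [-0.085, -0.031, 0], "spin": 0}, {"grip": -1, "slide": [-0.085, -0.031, 0], "spin": 0}, {"grip": -1, "slide": [-0.085, -0.031, 0], "spin": 0}, {"grip": -1, "slide": [-0.085, -0.031, 0], "spin": 0}, {"grip": -1, "slide": [-0.085, -0.031, 0], "spin": 0}, {"grip": -1, "slide": [-0.085, -0.031, 0], "spin": 0}, {"grip": -1, "slide": [-0.085, -0.031, 0], "spin": 0}, {"grip": -1, "slide": [0, 0, 0.1], "spin": -1}, {"grip": -1, "slide": [0, 0, 0.08], "spin": -1}]'

```text
time: 1.35
tool_pos: [0.4706, 0.2744, 0.1385]
ee_rot: [-3.141, -0.001, 2.95]
wrist_force: [0.4, 0.5, -0.4]
width: 0.0941
finger_force: 0.0
```

```bash
python3 - <<'E'
from h import *
o=sensors.get_obs();print(o["time"],o["tool_pos"],o["ee_rot"])
ci=camera_info("wrist");im=snapshot("wrist")[:,:,::-1].copy()
cv2.imwrite("pics/w1.png",im);print(ci["position"],ci["rotation"])
hsv=cv2.cvtColor(im,cv2.COLOR_BGR2HSV)
n,l,s,c=cv2.connectedComponentsWithStats(cv2.inRange(hsv,(120,60,40),(155,255,255)))
for i in range(1,n):
    if s[i,4]>60: print(s[i],c[i],ray(ci,c[i],.0085))
print("expected bottom px",proj(ci,[.4495,.2795,.007]),"tcp below",proj(ci,[*o["tool_pos"][:2],.007]))
E
```

```text
1.35 [0.47055599 0.27438283 0.13847782] [-3.14104428e+00 -1.02337797e-03  2.94959463e+00]
[0.39084528 0.28977598 0.29205117] [-2.79141988e-01  9.81247698e-04  1.37920232e+00]
[278 255  18  23 315] [286.82857143 267.02539683] [0.52986541 0.26701739 0.0085    ]
expected bottom px [283.57484698 178.69359626] tcp below [282.36741154 203.31295537]
```

View pics/w1.png

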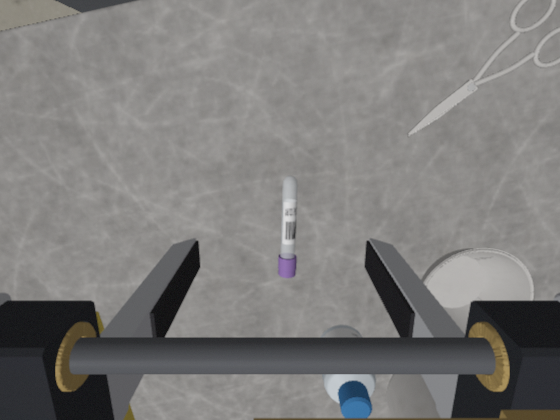

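```bash
python3 - <<'E'
from h import *
ci=camera_info("wrist");a=ray(ci,(288.5,177),.007);b=ray(ci,(286.5,278),.0085)
print(a,b,np.linalg.norm(b-a),np.arctan2(b[1]-a[1],b[0]-a[0]))
u=(b-a)/np.linalg.norm(b-a);g=a+.022*u
o=sensors.get_obs();t=R.from_euler("xyz",o["ee_rot"]);d=g-o["tool_pos"];d[2]=.029-o["tool_pos"][2]
print(g,t.inv().apply(d)/.5)
E
```

```text
[0.44261003 0.28200395 0.007     ] [0.53192088 0.26354079 0.0085    ] 0.09121165712858911 -0.2038574899218426
[0.46415156 0.27755069 0.0073618 ] [0.00499564 0.00932809 0.20570973]
```

```bash
python3 - <<'E'
from h import *
c2=camera_info("wrist");print(c2["position"],c2["rotation"])
ci=dict(c2,position=np.array([0.39084528,0.28977598,0.29205117]),rotation=np.array([-2.79141988e-01,9.81247698e-04,1.37920232]))
a=ray(ci,(288.5,177),.007);b=ray(ci,(286.5,278),.0085)
print(a,b,np.linalg.norm(b-a),np.arctan2(b[1]-a[1],b[0]-a[0]))
u=(b-a)/np.linalg.norm(b-a);g=a+.022*u
o=sensors.get_obs();t=R.from_euler("xyz",o["ee_rot"]);d=g-o["tool_pos"];d[2]=.029-o["tool_pos"][2]
print(o["tool_pos"],o["ee_rot"],g,t.inv().apply(d)/.5)
E
```

```text
[0.38887102 0.28903698 0.2861961 ] [-0.26956632  0.00786108  1.38160309]
[0.4488604  0.28385833 0.007     ] [0.54064647 0.26466362 0.0085    ] 0.09378362819613587 -0.20615345147304753
[0.46694395 0.27304309 0.13185427] [-3.13416489 -0.01064159  2.95182473] [0.47039181 0.27935559 0.00735187] [-0.00657923  0.01522622  0.20554274]
```

Call:
arm_command --plan '[{"grip": -1, "slide": [-0.002, 0.012, 0.08], "spin": 0.15}, {"grip": -1, "slide": [0, 0, 0], "spin": 0}, {"grip": -1, "slide": [0, 0, 0], "spin": 0}, {"grip": -1, "slide": [0, 0, 0], "spin": 0}]'

```text
time: 1.9
tool_pos: [0.4737, 0.2815, 0.103]
ee_rot: [3.139, 0.003, 2.935]
wrist_force: [0.3, 1.2, -0.2]
width: 0.094
finger_force: 0.0
```

```bash
cat >> h.py <<'E'
def look():
    ci=camera_info("wrist");return ci,snapshot("wrist")[:,:,::-1].copy()
E
python3 - <<'E'
from h import *
o=sensors.get_obs();ci,im=look();cv2.imwrite("pics/w2.png",im)
hsv=cv2.cvtColor(im,cv2.COLOR_BGR2HSV)
M=cv2.inRange(hsv,(120,60,40),(155,255,255))
n,l,s,c=cv2.connectedComponentsWithStats(M);i=1+np.argmax(s[1:,4])
print(s[i],c[i],ray(ci,c[i],.0085));print(o["time"],o["tool_pos"],o["ee_rot"],camera_info("wrist")["position"]-ci["position"])
x,y=c[i].astype(int);cv2.imwrite("pics/c2.png",cv2.resize(im[max(0,y-160):y+40,x-70:x+70],None,fx=3,fy=3))
print(max(0,y-160),x-70)
E
```

```text
[269 271  20  26 408] [278.46323529 284.6004902 ] [0.52998738 0.26685789 0.0085    ]
1.9 [0.47374942 0.28150328 0.10295522] [3.13917535 0.00324817 2.93514836] [-7.26697049e-05 -4.72500929e-05 -1.87602154e-04]
124 208
```

View pics/c2.png

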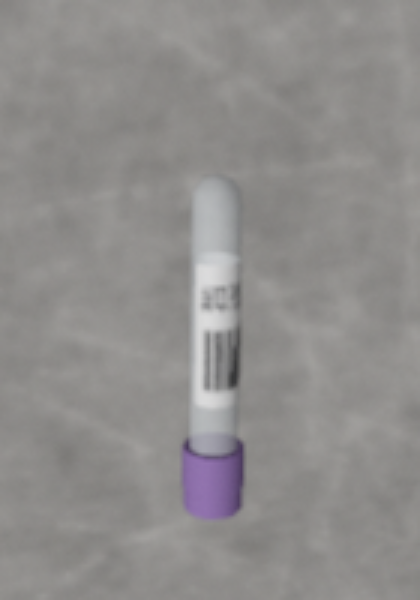

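The crop shows the rounded end at pixel (279.8,182.7) and the cap's end at (278.7,296.7).

```bash
python3 - <<'E'
from h import *
ci=camera_info("wrist");a=ray(ci,(279.8,182.7),.0065);b=ray(ci,(278.7,296.7),.0085)
print(a,b,np.linalg.norm(b-a),np.arctan2(b[1]-a[1],b[0]-a[0]))
u=(b-a)/np.linalg.norm(b-a);g=a+.022*u
o=sensors.get_obs();t=R.from_euler("xyz",o["ee_rot"]);d=g-o["tool_pos"];d[2]=.028-o["tool_pos"][2]
print(o["tool_pos"],o["ee_rot"],g,t.inv().apply(d)/.5)
E
```

```text
[0.44822839 0.28508424 0.0065    ] [0.54055893 0.2647204  0.0085    ] 0.09457068643233524 -0.2170782900962627
[0.4736204  0.28142031 0.1027099 ] [3.13937511e+00 2.99170748e-03 2.93516964e+00] [0.46970727 0.280347   0.00696526] [ 0.00766713 -0.00403642  0.14938894]
```

Call:
arm_command --plan '[{"grip": -0.5, "slide": [0.0075, -0.004, 0.07], "spin": 0.1}, {"grip": -0.5, "slide": [0, 0, 0.05], "spin": 0}, {"grip": -0.5, "slide": [0, 0, 0.029], "spin": 0}, {"grip": -0.5, "slide": [0, 0, 0], "spin": 0}, {"grip": -0.5, "slide": [0, 0, 0], "spin": 0}]'

```text
time: 2.58
tool_pos: [0.4692, 0.2801, 0.027]
ee_rot: [3.14, 0.002, 2.926]
wrist_force: [-0.2, 0.2, 0.3]
width: 0.0701
finger_force: 0.0
```

Call:
arm_command --plan '[{"grip": 1, "slide": [0, 0, 0], "spin": 0}, {"grip": 1, "slide": [0, 0, 0], "spin": 0}, {"grip": 1, "slide": [0, 0, 0], "spin": 0}, {"grip": 1, "slide": [0, 0, 0], "spin": 0}, {"grip": 1, "slide": [0, 0, 0], "spin": 0}]'

```text
time: 3.2
tool_pos: [0.4685, 0.2798, 0.026]
ee_rot: [3.142, -0.0, 2.927]
wrist_force: [0.8, 1.2, 1.0]
width: 0.0239
finger_force: 0.0
```

Call:
arm_command --plan '[{"grip": 1, "slide": [0, 0, 0], "spin": 0}, {"grip": 1, "slide": [0, 0, 0], "spin": 0}, {"grip": 1, "slide": [0, 0, 0], "spin": 0}, {"grip": 1, "slide": [0, 0, 0], "spin": 0}]'

```text
time: 3.7
tool_pos: [0.4685, 0.2798, 0.026]
ee_rot: [3.141, 0.0, 2.926]
wrist_force: [0.2, -1.0, 0.6]
width: 0.0117
finger_force: 30.0
```

Call:
arm_command --plan '[{"grip": 1, "slide": [0, 0, -0.1], "spin": 0}, {"grip": 1, "slide": [0, 0, -0.1], "spin": 0}, {"grip": 1, "slide": [0, 0, -0.1], "spin": 0}, {"grip": 1, "slide": [0, 0, -0.1], "spin": 0}, {"grip": 1, "slide": [-0.032, -0.087, 0], "spin": 0}, {"grip": 1, "slide": [-0.032, -0.087, 0], "spin": 0}, {"grip": 1, "slide": [-0.032, -0.087, 0], "spin": 0}, {"grip": 1, "slide": [-0.032, -0.087, 0], "spin": 0}, {"grip": 1, "slide": [-0.032, -0.087, 0], "spin": 0}, {"grip": 1, "slide": [-0.032, -0.087, 0], "spin": 0}]'

```text
time: 4.95
tool_pos: [0.5066, 0.0029, 0.2261]
ee_rot: [3.141, 0.0, 2.927]
wrist_force: [0.7, 0.6, 0.6]
width: 0.0114
finger_force: 30.0
```

Call:
arm_command --plan '[{"grip": 1, "slide": [0, 0, 0], "spin": -1}, {"grip": 1, "slide": [0, 0, 0], "spin": -1}, {"grip": 1, "slide": [0, 0, 0], "spin": 0}, {"grip": 1, "slide": [0, 0, 0], "spin": 0}, {"grip": 1, "slide": [0, 0, 0], "spin": 0}]'

```text
time: 5.58
tool_pos: [0.5065, 0.0045, 0.226]
ee_rot: [3.142, -0.0, 3.101]
wrist_force: [0.3, 0.3, 0.2]
width: 0.0116
finger_force: 30.0
```

```bash
python3 - <<'E'
from h import *
o=sensors.get_obs();ci,im=look();cv2.imwrite("pics/w3.png",im)
print(o["time"],o["tool_pos"],o["ee_rot"],camera_info("wrist")["position"]-ci["position"])
for n,p in dict(fin0=[.472,.0037,.161],fin1=[.506,.0026,.161],lipL=[.532,.052,.143],lipR=[.53,-.048,.143]).items(): print(n,proj(ci,p))
E
```

```text
5.575 [0.50653991 0.00451822 0.2259725 ] [ 3.14151701e+00 -8.06379017e-06  3.10078696e+00] [ 5.77075392e-06 -1.78474554e-05  2.94916482e-06]
fin0 [278.75836256 180.22506109]
fin1 [279.28919137 229.51374278]
lipL [347.11019436 251.35297661]
lipR [213.22578129 253.85098863]
```

View pics/w3.png

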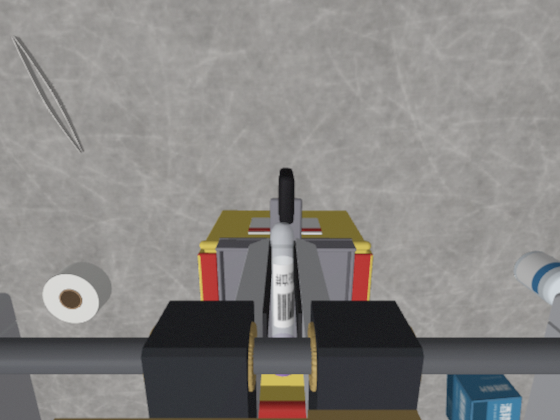

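```bash
python3 - <<'E'
from h import *
ci=camera_info("wrist");
L=ray(ci,(355,242),.143);Rr=ray(ci,(217,243.5),.143);f=ray(ci,(286.5,178),.161);f2=ray(ci,(286.5,222),.161)
print("lip",L,Rr,np.linalg.norm(L-Rr),"mid",(L+Rr)/2,"fin",f,f2)
im=cv2.imread("pics/w3.png");k=im[150:260,200:380].max(2)<38
for r in range(20,75,6): x=np.nonzero(k[r,60:115])[0]+260; print(r+150,x.min() if len(x) else 0,x.max() if len(x) else 0,end="; ")
hsv=cv2.cvtColor(im,cv2.COLOR_BGR2HSV);y=cv2.inRange(hsv,(20,120,60),(35,255,255))
for r in (250,265,285):
  x=np.nonzero(y[r])[0];print(r,x.min(),x.max(),[ray(ci,(q,r),.125)[:2] for q in(x.min(),x.max())])
E
```

```text
lip [0.52472651 0.05773874 0.143     ] [ 0.52182363 -0.04441497  0.143     ] 0.10219494869981996 mid [0.52327507 0.00666188 0.143     ] fin [0.47074014 0.00876198 0.161     ] [0.50083822 0.00766218 0.161     ]
170 281 290; 176 280 292; 182 279 293; 188 280 293; 194 280 293; 200 279 293; 206 279 293; 212 280 293; 218 280 292; 224 0 0; 250 201 369 [array([ 0.53425453, -0.06172132]), array([0.5396549 , 0.07289351])]
265 199 371 [array([ 0.54733726, -0.0647345 ]), array([0.55293813, 0.07491088])]
285 200 369 [array([ 0.56545128, -0.06584772]), array([0.57105159, 0.07382878])]
```

Call:
arm_command --plan '[{"grip": 1, "slide": [-0.023, 0, 0.03], "spin": 0}, {"grip": 1, "slide": [0, 0, 0.032], "spin": 0}, {"grip": 1, "slide": [-0.025, 0.002, 0], "spin": 0}, {"grip": 1, "slide": [-0.025, 0.003, 0], "spin": 0}, {"grip": 1, "slide": [-0.024, 0, 0], "spin": 0}, {"grip": 1, "slide": [0, 0, 0], "spin": 0}, {"grip": 1, "slide": [0, 0, 0.03], "spin": 0}, {"grip": 1, "slide": [0, 0, 0.03], "spin": 0}, {"grip": 1, "slide": [0, 0, 0.014], "spin": 0}, {"grip": 1, "slide": [0, 0, 0], "spin": 0}]'

```text
time: 6.88
tool_pos: [0.5543, 0.0049, 0.1567]
ee_rot: [3.141, -0.002, 3.101]
wrist_force: [-0.2, -0.6, 0.2]
width: 0.0114
finger_force: 30.0
```

```bash
python3 - <<'E'
from h import *
ims=[look()[1],snapshot("side")[100:310,200:480,::-1]]
ims=[cv2.resize(i,(400,300)) for i in ims]
cv2.imwrite("pics/p1.png",np.hstack(ims));o=sensors.get_obs();print(o["tool_pos"],o["ee_rot"],o["wrist_force"])
E
```

```text
[0.55521686 0.00481668 0.15820981] [3.14155194e+00 4.82488901e-04 3.10102726e+00] [-0.00259808  0.18428034 -0.79932222]
```

View pics/p1.png

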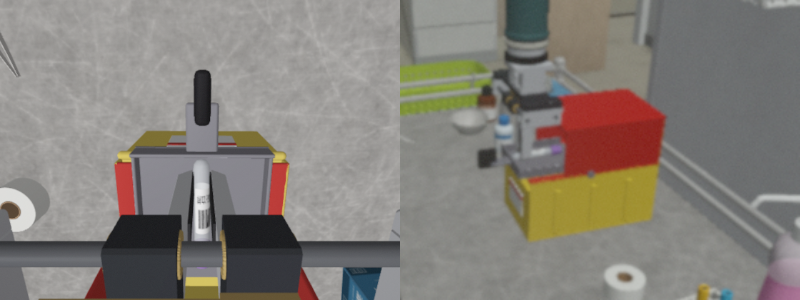

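The tube is inside the tray behind the front lip. I'll lower the last bit and release partially.

Call:
arm_command --plan '[{"grip": 1, "slide": [0, 0, 0.008], "spin": 0}, {"grip": 1, "slide": [0, 0, 0.003], "spin": 0}, {"grip": 1, "slide": [0, 0, 0], "spin": 0}, {"grip": 1, "slide": [0, 0, 0], "spin": 0}]'

```text
time: 7.48
tool_pos: [0.5552, 0.0048, 0.1526]
ee_rot: [3.142, 0.0, 3.101]
wrist_force: [-0.4, 0.2, -0.4]
width: 0.0114
finger_force: 30.0
```

Call:
arm_command --plan '[{"grip": 1, "slide": [0, 0, 0.003], "spin": 0}, {"grip": 0.6, "slide": [0, 0, 0], "spin": 0}, {"grip": 0.35, "slide": [0, 0, 0], "spin": 0}, {"grip": 0.35, "slide": [0, 0, 0], "spin": 0}, {"grip": 0.35, "slide": [0, 0, 0], "spin": 0}, {"grip": 0.35, "slide": [0, 0, -0.04], "spin": 0}, {"grip": 0.35, "slide": [0, 0, -0.06], "spin": 0}, {"grip": 0.35, "slide": [0.07, -0.002, -0.03], "spin": 0}, {"grip": 0.35, "slide": [0.068, 0, 0], "spin": 0}, {"grip": 0.35, "slide": [0, 0, 0], "spin": 0}]'

```text
time: 8.72
tool_pos: [0.4851, 0.0068, 0.2167]
ee_rot: [-3.142, 0.001, 3.101]
wrist_force: [0.1, 0.8, 0.4]
width: 0.0305
finger_force: 0.0
```

Call:
arm_command --plan '[{"grip": 0.35, "slide": [0, 0, 0], "spin": 0}, {"grip": 0.35, "slide": [0, 0, 0], "spin": 0}]'

```text
time: 8.98
tool_pos: [0.4869, 0.0065, 0.2156]
ee_rot: [3.141, -0.0, 3.101]
wrist_force: [-0.1, 0.4, -0.4]
width: 0.0303
finger_force: 0.0
```

```bash
python3 - <<'E'
from h import *
o=sensors.get_obs();ci,im=look();print(o["tool_pos"],o["ee_rot"],o["width"])
a=snapshot("top")[150:255,220:360,::-1]
cv2.imwrite("pics/p2.png",np.hstack([cv2.resize(im,(400,300)),cv2.resize(a,(400,300))]))
k=im.max(2)<38
print(proj(ci,[.486,.0078,.161]))
for r in range(150,290,8):
    x=np.nonzero(k[r,255:315])[0]+255
    if len(x): print(r,x.min(),x.max(),ray(ci,((x.min()+x.max())/2,r),.161)[:2])
E
```

```text
[0.48687011 0.00654692 0.21564908] [ 3.14146290e+00 -2.67198490e-04  3.10099246e+00] 0.03031931628030795
[284.02100111 234.45646676]
198 281 288 [0.46160378 0.00903932]
206 278 290 [0.4668196  0.00852461]
214 277 291 [0.47211858 0.00832066]
222 277 291 [0.47748959 0.00811395]
230 277 291 [0.4829341 0.0079044]
238 277 291 [0.48845365 0.00769196]
246 278 312 [0.49433763 0.0146604 ]
254 279 313 [0.50004028 0.01514984]
262 310 314 [0.50622114 0.02557999]
270 310 313 [0.51204869 0.0251533 ]
278 312 314 [0.51801322 0.02606393]
286 313 314 [0.52403638 0.02631112]
```

View pics/p2.png

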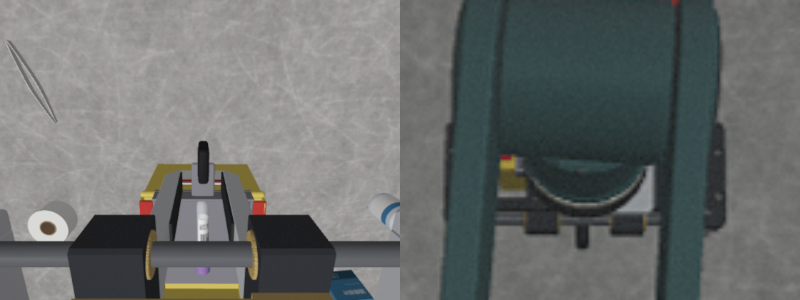

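The tube lies free, lengthwise in the tray, cap to the rear. The fin in the wrist view is at about column 284 (full image). Next I'll grip the fin slightly forward of centre.

Call:
arm_command --plan '[{"grip": 0.35, "slide": [0.01, 0.0026, 0.03], "spin": 0}, {"grip": 0.35, "slide": [0, 0, 0.04], "spin": 0}, {"grip": 0.35, "slide": [0, 0, 0.04], "spin": 0}, {"grip": 0.35, "slide": [0, 0, 0.012], "spin": 0}, {"grip": 0.35, "slide": [0, 0, 0], "spin": 0}, {"grip": 1, "slide": [0, 0, 0], "spin": 0}, {"grip": 1, "slide": [0, 0, 0], "spin": 0}, {"grip": 1, "slide": [0, 0, 0], "spin": 0}, {"grip": 1, "slide": [0, 0, 0], "spin": 0}, {"grip": 1, "slide": [0, 0, 0], "spin": 0}]'

```text
time: 10.32
tool_pos: [0.4817, 0.0083, 0.1556]
ee_rot: [3.141, 0.001, 3.101]
wrist_force: [1.4, 1.1, 2.6]
width: 0.0103
finger_force: 30.0
```

```bash
python3 - <<'E'
from h import *
o=sensors.get_obs();print(o["tool_pos"],o["ee_rot"],o["width"],o["finger_force"],o["wrist_force"])
h=.653;gx=h-o["tool_pos"][0];gz=o["tool_pos"][2]-.006-.125
th=np.linspace(0,.76,11);x=-gx*np.cos(th)+gz*np.sin(th);z=gx*np.sin(th)+gz*np.cos(th)
print(gx,gz);print(np.round(-np.diff(x)/.5/2,4),np.round(-np.diff(z)/.5/2,4))
E
```

```text
[0.48165328 0.00829238 0.15560142] [3.14117348e+00 1.48478769e-03 3.10106126e+00] 0.010334705364306833 30.00124454498291 [1.35630751 1.11829542 2.64384189]
0.1713467197994254 0.024601417202496395
[-0.0024 -0.0033 -0.0043 -0.0052 -0.0061 -0.007  -0.0078 -0.0086 -0.0093
 -0.01  ] [-0.0129 -0.0127 -0.0124 -0.0121 -0.0116 -0.0111 -0.0106 -0.01   -0.0093
 -0.0085]
```

Call:
arm_command --plan '[{"grip": 1, "slide": [-0.0022, 0, -0.013], "spin": 0}, {"grip": 1, "slide": [-0.0026, 0, -0.0129], "spin": 0}, {"grip": 1, "slide": [-0.0031, 0, -0.0128], "spin": 0}, {"grip": 1, "slide": [-0.0035, 0, -0.0126], "spin": 0}, {"grip": 1, "slide": [-0.004, 0, -0.0125], "spin": 0}, {"grip": 1, "slide": [-0.0045, 0, -0.0123], "spin": 0}, {"grip": 1, "slide": [-0.005, 0, -0.0121], "spin": 0}, {"grip": 1, "slide": [-0.0054, 0, -0.012], "spin": 0}, {"grip": 1, "slide": [-0.0059, 0, -0.0117], "spin": 0}, {"grip": 1, "slide": [-0.0063, 0, -0.0115], "spin": 0}]'

```text
time: 11.58
tool_pos: [0.4985, 0.0075, 0.2162]
ee_rot: [3.141, -0.011, 3.101]
wrist_force: [-11.7, 1.8, -1.3]
width: 0.0101
finger_force: 36.8
```

Call:
arm_command --plan '[{"grip": 1, "slide": [-0.0068, 0, -0.0112], "spin": 0}, {"grip": 1, "slide": [-0.0072, 0, -0.011], "spin": 0}, {"grip": 1, "slide": [-0.0076, 0, -0.0107], "spin": 0}, {"grip": 1, "slide": [-0.008, 0, -0.0104], "spin": 0}, {"grip": 1, "slide": [-0.0084, 0, -0.0101], "spin": 0}, {"grip": 1, "slide": [-0.0088, 0, -0.0098], "spin": 0}, {"grip": 1, "slide": [-0.0091, 0, -0.0095], "spin": 0}, {"grip": 1, "slide": [-0.0095, 0, -0.0091], "spin": 0}, {"grip": 1, "slide": [0, 0, 0], "spin": 0}, {"grip": 1, "slide": [0, 0, 0], "spin": 0}]'

```text
time: 12.82
tool_pos: [0.5294, 0.0062, 0.261]
ee_rot: [-3.141, -0.011, 3.101]
wrist_force: [-19.7, 2.0, 10.1]
width: 0.0099
finger_force: 41.9
```

```bash
python3 - <<'E'
from h import *
o=sensors.get_obs();ci,im=look();print(o["tool_pos"],o["ee_rot"],o["width"],o["wrist_force"])
a=snapshot("side")[130:280,230:430,::-1]
cv2.imwrite("pics/p3.png",np.hstack([cv2.resize(im,(400,300)),cv2.resize(a,(400,300))]))
E
```

```text
[0.52936073 0.00616273 0.26096126] [-3.14108827 -0.01148962  3.10102968] 0.009851107711434859 [-19.66101576   1.96080811  10.07792566]
```

View pics/p3.png

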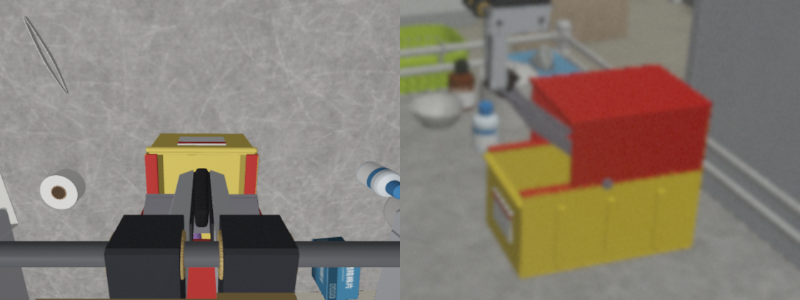

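The tray is about 37–38° up, the side view shows it tilted under the hood, and a purple speck is visible at the rear in the wrist view. A little more lift is needed, with less inward push.

Call:
arm_command --plan '[{"grip": 1, "slide": [-0.001, 0, -0.005], "spin": 0}, {"grip": 1, "slide": [-0.001, 0, -0.005], "spin": 0}, {"grip": 1, "slide": [-0.002, 0, -0.005], "spin": 0}, {"grip": 1, "slide": [-0.002, 0, -0.005], "spin": 0}, {"grip": 1, "slide": [0, 0, 0], "spin": 0}, {"grip": 1, "slide": [0, 0, 0], "spin": 0}]'

```text
time: 13.68
tool_pos: [0.5348, 0.0059, 0.2673]
ee_rot: [-3.141, -0.009, 3.101]
wrist_force: [-10.1, 1.8, -3.3]
width: 0.0095
finger_force: 36.3
```

Call:
arm_command --plan '[{"grip": 1, "slide": [-0.003, 0, -0.005], "spin": 0}, {"grip": 1, "slide": [-0.003, 0, -0.005], "spin": 0}, {"grip": 1, "slide": [-0.003, 0, -0.004], "spin": 0}, {"grip": 1, "slide": [0, 0, 0], "spin": 0}, {"grip": 1, "slide": [0, 0, 0], "spin": 0}]'

```text
time: 14.3
tool_pos: [0.5362, 0.0059, 0.2685]
ee_rot: [3.142, -0.023, 3.101]
wrist_force: [-13.5, 0.7, -16.0]
width: 0.0096
finger_force: 36.2
```

The force now opposes along the arc at about 20 N, so the tray is against its upper stop. Before lowering I'll check for the tube.

```bash
python3 - <<'E'
from h import *
for n in ("wrist","side","top"):
    im=snapshot(n)[:,:,::-1].copy();cv2.imwrite(f"pics/up_{n}.png",im);hsv=cv2.cvtColor(im,cv2.COLOR_BGR2HSV)
    k,l,s,c=cv2.connectedComponentsWithStats(cv2.inRange(hsv,(122,60,30),(155,255,255)))
    print(n,[(s[i].tolist()) for i in range(1,k) if s[i,4]>5])
im=cv2.imread("pics/up_wrist.png");w=cv2.resize(im[200:380,190:380],(400,380));s=cv2.imread("pics/up_side.png")[130:280,230:430]
cv2.imwrite("pics/p4.png",np.hstack([w,cv2.resize(s,(400,380))]))
E
```

```text
wrist []
side []
top []
```

View pics/p4.png

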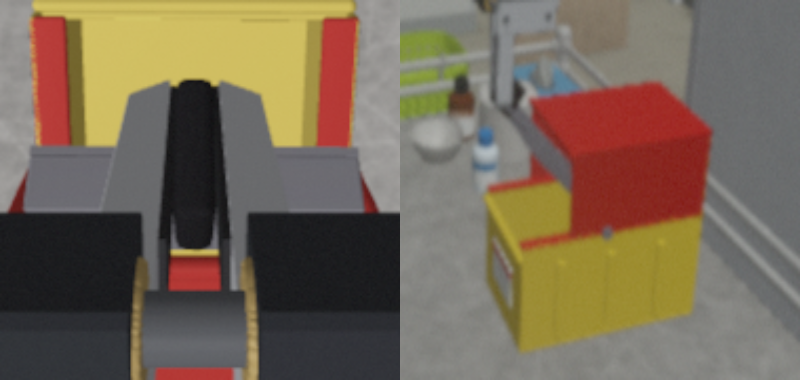

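The tray is fully up and no purple is visible in any view, so the tube has gone back into the bin. Now I'll ease it down.

Call:
arm_command --plan '[{"grip": 1, "slide": [0.007, 0, 0.007], "spin": 0}, {"grip": 1, "slide": [0.007, 0, 0.007], "spin": 0}, {"grip": 1, "slide": [0.0085, 0, 0.008], "spin": 0}, {"grip": 1, "slide": [0.0082, 0, 0.0083], "spin": 0}, {"grip": 1, "slide": [0.0078, 0, 0.0086], "spin": 0}, {"grip": 1, "slide": [0.0075, 0, 0.0089], "spin": 0}, {"grip": 1, "slide": [0.0072, 0, 0.0092], "spin": 0}, {"grip": 1, "slide": [0.0068, 0, 0.0095], "spin": 0}, {"grip": 1, "slide": [0.0065, 0, 0.0098], "spin": 0}, {"grip": 1, "slide": [0.0062, 0, 0.0101], "spin": 0}]'

```text
time: 15.7
tool_pos: [0.5056, 0.0072, 0.2322]
ee_rot: [3.142, 0.0, 3.101]
wrist_force: [-6.9, 1.1, 2.1]
width: 0.0098
finger_force: 31.0
```

Call:
arm_command --plan '[{"grip": 1, "slide": [0.006, 0, 0.0103], "spin": 0}, {"grip": 1, "slide": [0.0056, 0, 0.0104], "spin": 0}, {"grip": 1, "slide": [0.0052, 0, 0.0105], "spin": 0}, {"grip": 1, "slide": [0.0048, 0, 0.0106], "spin": 0}, {"grip": 1, "slide": [0.0044, 0, 0.0107], "spin": 0}, {"grip": 1, "slide": [0.004, 0, 0.0108], "spin": 0}, {"grip": 1, "slide": [0.0035, 0, 0.0109], "spin": 0}, {"grip": 1, "slide": [0.003, 0, 0.011], "spin": 0}, {"grip": 1, "slide": [0.0026, 0, 0.011], "spin": 0}, {"grip": 1, "slide": [0.0022, 0, 0.011], "spin": 0}]'

```text
time: 16.95
tool_pos: [0.4848, 0.0082, 0.1777]
ee_rot: [3.141, -0.001, 3.101]
wrist_force: [-5.9, 2.0, 0.3]
width: 0.0098
finger_force: 30.0
```

Call:
arm_command --plan '[{"grip": 1, "slide": [0.0018, 0, 0.01], "spin": 0}, {"grip": 1, "slide": [0.0014, 0, 0.01], "spin": 0}, {"grip": 1, "slide": [0.001, 0, 0.008], "spin": 0}, {"grip": 1, "slide": [0.0008, 0, 0.006], "spin": 0}, {"grip": 1, "slide": [0, 0, 0.004], "spin": 0}, {"grip": 1, "slide": [0, 0, 0], "spin": 0}, {"grip": 1, "slide": [0, 0, 0], "spin": 0}]'

```text
time: 17.82
tool_pos: [0.4822, 0.0083, 0.1583]
ee_rot: [3.141, -0.002, 3.101]
wrist_force: [-5.2, 1.1, 0.4]
width: 0.0101
finger_force: 30.0
```

Call:
arm_command --plan '[{"grip": 1, "slide": [0, 0, 0.003], "spin": 0}, {"grip": 1, "slide": [0, 0, 0.003], "spin": 0}, {"grip": 1, "slide": [0, 0, 0.002], "spin": 0}, {"grip": 1, "slide": [0, 0, 0], "spin": 0}, {"grip": 1, "slide": [0, 0, 0], "spin": 0}]'

```text
time: 18.45
tool_pos: [0.482, 0.0083, 0.1543]
ee_rot: [3.141, -0.003, 3.101]
wrist_force: [-6.3, 1.7, -0.3]
width: 0.0096
finger_force: 30.0
```

Call:
arm_command --plan '[{"grip": 1, "slide": [0, 0, 0.003], "spin": 0}, {"grip": 1, "slide": [0, 0, 0.003], "spin": 0}, {"grip": 1, "slide": [0, 0, 0.002], "spin": 0}, {"grip": 1, "slide": [0, 0, 0], "spin": 0}, {"grip": 1, "slide": [0, 0, 0], "spin": 0}]'

```text
time: 19.08
tool_pos: [0.482, 0.0083, 0.1526]
ee_rot: [3.141, -0.001, 3.101]
wrist_force: [-9.5, 2.8, 9.6]
width: 0.0095
finger_force: 30.0
```

Upward reaction of about 10 N: the tray is on its lower stop. Let go and rise.

Call:
arm_command --plan '[{"grip": 0.35, "slide": [0, 0, 0], "spin": 0}, {"grip": 0.35, "slide": [0, 0, 0], "spin": 0}, {"grip": 0.35, "slide": [0, 0, 0], "spin": 0}, {"grip": 0.35, "slide": [0, 0, 0], "spin": 0}, {"grip": 0.35, "slide": [0, 0, -0.03], "spin": 0}, {"grip": 0.35, "slide": [0, 0, -0.08], "spin": 0}, {"grip": 0.35, "slide": [0, 0, -0.08], "spin": 0}, {"grip": 0.35, "slide": [0.08, 0, -0.03], "spin": 0}, {"grip": 0.35, "slide": [0.08, 0, 0], "spin": 0}, {"grip": 0.35, "slide": [0, 0, 0], "spin": 0}]'

```text
time: 20.32
tool_pos: [0.4023, 0.0114, 0.2629]
ee_rot: [-3.141, 0.004, 3.101]
wrist_force: [1.4, 0.7, -0.4]
width: 0.0304
finger_force: 0.0
```

Call:
arm_command --plan '[{"grip": 0.35, "slide": [0, 0, 0], "spin": 0}, {"grip": 0.35, "slide": [0, 0, 0], "spin": 0}]'

```text
time: 20.58
tool_pos: [0.4039, 0.0112, 0.2607]
ee_rot: [3.141, -0.0, 3.101]
wrist_force: [0.2, -0.0, -0.4]
width: 0.0306
finger_force: 0.0
```

```bash
python3 - <<'E'
from h import *
o=sensors.get_obs();print(o["time"],o["tool_pos"],o["width"],o["wrist_force"],np.abs(o["qvel"]).max())
a=cv2.imread("pics/side0.png");b=snapshot("side")[:,:,::-1].copy();d=cv2.absdiff(a,b)[170:350,220:480].max(2)
k,l,s,c=cv2.connectedComponentsWithStats((cv2.medianBlur(d,3)>30).astype(np.uint8))
print([s[i].tolist() for i in range(1,k) if s[i,4]>15])
ci,im=look();hsv=cv2.cvtColor(im,cv2.COLOR_BGR2HSV);print("purple",cv2.countNonZero(cv2.inRange(hsv,(122,60,30),(155,255,255))))
cols=(im.max(2)<38)[:,240:320]; rows=np.nonzero(cols.sum(1)>8)[0];print("dark rows",rows.min(),rows[:40][-1]); 
print(proj(ci,[.469,.008,.161]),proj(ci,[.503,.008,.161]))
E
```

```text
20.575 [0.40394674 0.01119003 0.26072853] 0.030617702152726838 [ 0.2356819  -0.04591759 -0.37705198] 0.006973995609896512
[[1, 0, 13, 8, 98], [4, 39, 25, 4, 65]]
purple 1
dark rows 254 293
[281.38720267 289.79759766] [283.00287906 325.32126515]
```

Compared with the first side picture, only the tube's old spot and the gripper area have changed. The tray is back down and nothing else moved.

```bash
python3 -c "
from bench import ticket
print(ticket.close_job())"
```

```text
the job is handed in; nothing more can be done
None
```

The job is handed in: the tube was laid in the tray and tipped into the bin, then the tray was eased back down over about 3.5 s and released; no view showed the tube after the tip, and the side view showed nothing else moved.

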